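# Turn the ornament stand to its empty arm and hang the bell on it

## Task

Turn the revolving ornament stand by its top knob, click by click, until its one empty arm has come round to face the stock rail and rests in its click. Then lift the ceramic bell by its steel stirrup over the upturned end of the stock rail, across onto that empty arm, and leave it hanging there at rest, with the empty arm still facing the rail. Do not drop the bell or disturb the wares standing on the table.

Things in the scene. Friction and masses are not known exactly. Their poses are not given: they have to be found in the camera images.
- stand: Foot of the revolving ornament stand: fixed wooden disc 190 mm across, 18 high. Origin on the table under the axis, z up. Its -y axis points to the stock rail (within 3 degrees): there the empty arm must come. Six rest clicks 60 degrees apart, one with the empty arm exactly along -y. Above it an 18 mm post and a wooden hub 52 mm across, top 195 mm above the table, carry the arms and turn.
- spinner (a joint): Turn of the stand's head, rad, positive anticlockwise from above, no limits, either way allowed. 0 or any whole turn: empty arm faces the rail. Clicks at multiples of 1.047 (60 degrees); between them a sprung roller on a star wheel pulls to the nearer click: 0.1 N m near the click, rising to 0.3 N m just before half-way. At the start the head rests in a click, up to 3 degrees off.
- knob_grip (a point): On the stand's axis 234 mm above the table, where to grip the top knob: a wooden hexagon 34 mm over its flats, 39 over corners, from 209 to 251 mm above the table, turning with the head. The outward normals of its six faces point along the six arms. Axes turn with the head; -y points along the empty arm.
- spare_arm_tip (a point): Empty arm: centre of its rod at the outer end. Each of the six arms is a level 8 mm steel rod, axis 180 mm above the table, ending 145 mm from the stand's axis in an upturned stop that rises 10 mm above the rod's top. Axes turn with the head: +y runs along the arm to the stand's axis, z up. The other five carry other shapes, 105 mm out, swinging freely, down to 80 mm above the table.
- rail: Stock rail: fixed wooden foot plate 100 x 100 x 10 mm; origin on the table under its centre, +y along the rail towards the stand. A 14 mm post at y = -25 mm carries a level steel rod of 8 mm diameter, axis 180 mm above the table, running to +y. A star ornament hangs on it at y = 10 mm, behind the bell.
- rail_tip (a point): Centre of the rail's rod at its free end, 130 mm from the rail's origin, 180 mm above the table; there the rod turns up into an end stop that rises 10 mm above the rod's top. Axes as the rail's: the rod lies on the -y side. In the right click the empty arm's tip stands 40 to 60 mm beyond it, end to end, at the same height.
- bell: Pale ceramic bell, about 0.15 kg, on the rail near its free end: 50 mm across the mouth, 62 high, under a rigid closed stirrup of steel strap 10 mm deep along the rail. Origin at the centre of its mouth (underside), z up, x across the rail. The legs stand at x = +-15 mm (33 mm over outer faces), 62 to 100 mm above the origin; a pointed roof (top 110 mm) joins them.
- bell_eye (a point): Underside of the stirrup's peak, 106 mm above the bell's origin; it sits on the rod, 4 mm above the rod's axis. The rod passes through the opening, 26 mm wide, 44 high. Grip the two legs from above, across the rail, about 16 mm below this point. Raised 22 mm, the bell passes an end stop with 12 mm free above the stop and 14 below the rod.
- bowl: dark open ceramic bowl, 72 mm across, 36 high, standing on the table under the gap between rail and stand
- toadstool: grey ceramic mushroom, 52 mm across, 47 high, on the table beside the rail's foot, on the side away from the robot
- angel: white ceramic cone figure, 52 mm across the foot, 118 high, on the robot's right
- cup: sand-coloured ceramic cup, 76 mm across, 70 high, on the right
- dish: shallow green-grey ceramic dish, 150 mm across, 18 high, near left
- cone_figure: dark ceramic cone figure, 48 mm across the foot, 128 high, on the left
Things that resemble listed ones, but are neither listed nor needed, are in the scene too. Of the things that look like the rail, the smaller one is meant.

How it is judged:
By the outcome, as a careful person would: the job done as asked, in the order asked, and still so for the second after the job is handed in, with the robot touching nothing.
It also fails if it takes over 59 s, if anything falls off the work surface, if the arm or the gripper's body presses on something with over 40 N, if the wrist force passes 120 N, or if a joint passes its speed limit or range.

## Robot

A 6-joint arm with a two-finger parallel gripper is mounted at the origin on the work surface. World frame = base frame: x ahead of the robot, y to its left, z up, the work surface at z = 0. Lengths are in mm, angles in rad, forces in N, time in s.
With the tool pointing down it reaches from about 325 to 850 mm from the base axis. Payload 15.5 kg.
Tool frame: the origin (TCP) lies between the finger pads; the fingertips stand ahead of it and the grasp point (between the pads) is the TCP (ctrl.tcp_to_tips is the z of the fingertips in the tool frame, in mm); z points along the fingers, y is the direction in which the jaws open and shut (so a half turn about z gives the same grasp; the last joint's range is limited). The gripper opens to 91 mm and grips with 3 to 60 N. Pads are 32 mm wide; open, the fingers measure 118 mm over their backs; the gripper's body (76 mm by 178 mm) begins 60 mm behind the grasp point.
Start: joints at [1.044, 0.494, 1.345, -0, 1.302, -0.096], TCP at [261.562, 567.637, 232.915] pointing down, gripper open.
Joint ranges: [-2.91, 2.91], [-0.82, 2.16], [0.22, 2.67], [-1.22, 4.37], [0.12, 2.79], [-3.08, 3.08]. Speed limits (rad/s): [1.89, 1.89, 2.57, 3.01, 3.01, 3.01].

## Interface

Orientations are given as a unit quaternion [w, x, y, z].
In Python, from bench import ctrl, optics, job gives the robot as it stands.
- The arm moves only by the tool servo_tool, never from a script. Its argument "moves" is a list of rows, each a list of 5 numbers: the shift along the tool's x, y, z in m, then the turn about the tool's z in degrees, then the closure, from -1 (fully open) to 1 (shut), so that 0 is half open. A call has 1 to 12 rows; each row shifts and turns the commanded pose from where the row before left it, along the tool's axes as they then stand; what a row does not reach is not made up. A row lasts 1/12 s, in which the tool goes at most 41.7 mm and 7.16 degrees, less where a joint would pass 70% of its speed; a pose out of reach is approached as far as the arm can. A call is refused whole if a number of a shift passes 0.0417 or a number of a turn 7.16, either way. A call with a gripper value outside its range is refused whole. The fingers move at their own pace and stop on an object; the grip force is fixed at half the most. Time passes only in rows, so rows that do not move let the fingers close. It gives the time, the measured TCP pose, the force and the opening at its end, in the units of the state.
- ctrl.get_state(): the state, without advancing time (a new reading comes with each control period).
- optics.camera(name): name is "scene" or "top" or "wrist"; returns the picture (480x640x3 uint8, blue, green, red); there is no depth.
- optics.get_calibration(name): a dict with "fx", "fy", "cx", "cy" (pixels), "origin" and "orientation" of the camera in the world. Camera axes: x right, y down, z forward; pixel columns grow to the right and rows downward; lengths in mm; the calibration is good to about 2 mm. A picture is of the moment at which its call begins: read the wrist's pose just before it. get_calibration takes no time and is no camera call; for the wrist camera it gives the pose at the moment of the call.
- job.finish_job(): hands the job in, once; it reports no verdict.
Trained networks look in the newest picture that a camera, given by its name, has taken for a name from the list of things; names that differ only in an ending like _2 or _b are one class to them, and where a whole thing is asked for, a point or a joint stands for the part that bears it (a point fixed in the world has none). Each returns a list of dicts, best first, with "score" (0 to 1); they miss things now and then, are a little off and sometimes report something else, mostly with a low value. They report only what shows in the picture. A call takes as long as a camera call. They do not tell look-alikes from the thing itself.
- optics.spot_in(camera, thing): "location" ([x, y, z] in mm, in world coordinates, good to about 4 mm: the middle of the surface that is visible of it).
- optics.silhouettes(camera, thing): "region" (480x640 bool, what is visible of it).
The state is a dict: "time_s": time; "joints": joint angles; "qvel": joint speeds; "joint_torque": joint torques, N m; "position": TCP position; "orientation": TCP orientation; "force": force on the tool from outside, world axes, zero at the start; "torque": the same for the moment, N m; "gripper_width": finger opening in mm.
Only numpy, scipy, OpenCV 4.12 (cv2) and the standard library are available. Lean on these libraries where they do the work, as an engineer would, in place of code of your own. Each camera call takes 0.05 s, during which the arm holds its last target.

## Working session

There is one attempt and no reset: what is moved stays moved. The work goes in short steps, Python scripts to look and compute and a tool call to move; the robot and the scene stay as the last step left them, time stands still between calls to the robot, and variables do not carry over. Pictures are saved under pics/ and viewed, and the job is handed in when it is done.

Besides the shell and the picture viewer there is one more tool, called after "Emit:" as name([rows], argument=value, ...), one row to a line, values as JSON. servo_tool: Moves the arm, as the interface text tells. Its arguments: {"type":"object","properties":{"moves":{"type":"array"}},"required":["moves"]}

```bash
ls; mkdir -p pics; python3 - <<'E'
from bench import ctrl, optics, job
import cv2
s=ctrl.get_state(); print(s); print(ctrl.tcp_to_tips)
for c in ("scene","top"):
    im=optics.camera(c); cv2.imwrite(f"pics/{c}0.png",im); print(c,optics.get_calibration(c))
print(ctrl.get_state()["time_s"])
E
```

```text
pics
{'time_s': 0.0, 'joints': array([ 1.04352823e+00,  4.94164256e-01,  1.34612547e+00,  6.14927870e-06,
        1.30250452e+00, -9.55048219e-02]), 'qvel': array([-9.35214520e-04,  1.81392512e-03,  6.66995122e-05,  9.86093157e-04,
       -6.09219728e-04,  1.39670741e-03]), 'joint_torque': array([ 1.50443997e-03, -8.78800964e+01, -3.81874895e+01,  7.11832219e-02,
        5.30361012e-02, -2.41420421e-04]), 'position': array([261.36382331, 567.33546095, 232.35194157]), 'orientation': array([-1.86892527e-04,  2.14209443e-01,  9.76787568e-01, -5.70994811e-04]), 'force': array([-0.49813077,  0.55559053,  0.00741413]), 'torque': array([0.04475097, 0.00417702, 0.01515079]), 'gripper_width': 91.08479622580289}
19.0
scene {'fx': 464.4682540480068, 'fy': 464.4682540480068, 'cx': 323.85533106570625, 'cy': 237.30293744778302, 'origin': array([1427.58424124,  320.19520003,  752.13443601]), 'orientation': array([-0.27421604,  0.52606789,  0.70411411, -0.39023256])}
top {'fx': 603.195757551482, 'fy': 603.195757551482, 'cx': 317.04746205700343, 'cy': 247.72611853090186, 'origin': array([ 329.64016202,   49.84151627, 1948.79106209]), 'orientation': array([ 0.03692117, -0.70003844,  0.71190474, -0.04212673])}
0.1
```

View pics/scene0.png

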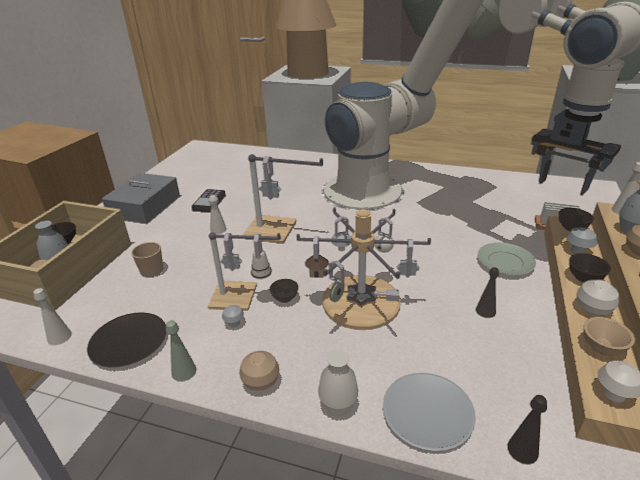

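View pics/top0.png

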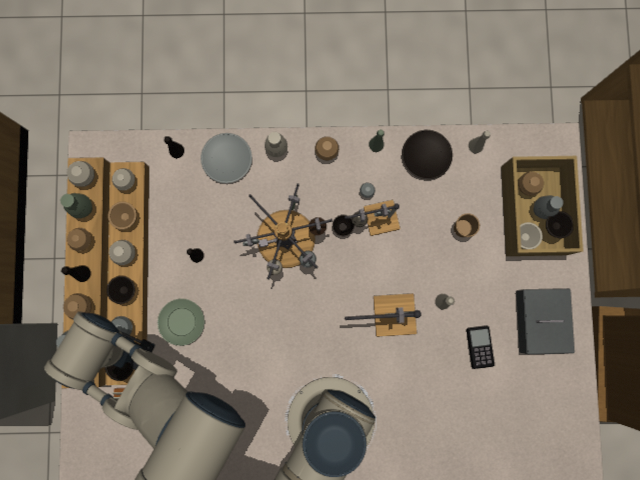

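```bash
cat > h.py <<'E'
from bench import ctrl, optics, job
import numpy as np, cv2
from scipy.spatial.transform import Rotation as R
def rot(q): return R.from_quat([q[1],q[2],q[3],q[0]]).as_matrix()
def ray(cal,u,v):
    d=rot(cal["orientation"])@np.array([(u-cal["cx"])/cal["fx"],(v-cal["cy"])/cal["fy"],1.]); return np.array(cal["origin"]),d
def atz(cal,u,v,z):
    o,d=ray(cal,u,v); return o+d*(z-o[2])/d[2]
def proj(cal,p):
    c=rot(cal["orientation"]).T@(np.array(p,float)-cal["origin"]); return np.array([cal["fx"]*c[0]/c[2]+cal["cx"],cal["fy"]*c[1]/c[2]+cal["cy"]])
def crop(im,x0,y0,x1,y1,f,name): cv2.imwrite("pics/"+name,cv2.resize(im[y0:y1,x0:x1],None,fx=f,fy=f,interpolation=cv2.INTER_CUBIC))
E
python3 - <<'E'
from h import *
im=cv2.imread("pics/top0.png"); crop(im,220,170,420,300,4,"top0c.png")
im=cv2.imread("pics/scene0.png"); crop(im,190,140,450,335,3,"scene0c.png")
for c in ("top","scene"):
  for n in ["stand","spinner","knob_grip","spare_arm_tip","rail","bell","bell_eye","bowl","toadstool"]:
    print(c,n,[(np.round(d["location"]),round(d["score"],2)) for d in optics.spot_in(c,n)][:4])
print(ctrl.get_state()["time_s"])
E
```

```text
top stand [(array([570., 130.,  36.]), 0.9), (array([ 633., -170.,    8.]), 0.5)]
top spinner [(array([568., 116., 180.]), 0.77)]
top knob_grip [(array([572., 120., 178.]), 0.98)]
top spare_arm_tip [(array([566., 118., 181.]), 0.93), (array([ 619., -104.,  122.]), 0.43)]
top rail [(array([ 324., -202.,   14.]), 0.9), (array([ 634., -172.,    8.]), 0.59)]
top bell [(array([ 617., -103.,  122.]), 0.76), (array([317., 469.,  14.]), 0.67)]
top bell_eye [(array([ 612., -101.,  123.]), 0.63)]
top bowl [(array([614., -55.,  10.]), 0.7)]
top toadstool [(array([ 730., -136.,   44.]), 0.65), (array([572., 117., 179.]), 0.22), (array([316., 467.,  12.]), 0.17)]
scene stand [(array([594., 136., 107.]), 0.92)]
scene spinner []
scene knob_grip [(array([592., 138., 109.]), 0.71), (array([591., 132., 148.]), 0.65)]
scene spare_arm_tip [(array([590., 128., 148.]), 0.72)]
scene rail [(array([ 335., -207.,  115.]), 0.96), (array([ 379., -366.,   49.]), 0.2)]
scene bell [(array([ 640., -102.,  116.]), 0.73)]
scene bell_eye [(array([642., -96., 118.]), 0.56)]
scene bowl [(array([602., -56.,  27.]), 0.98)]
scene toadstool [(array([ 745., -128.,   39.]), 0.76)]
1.0
```

View pics/top0c.png

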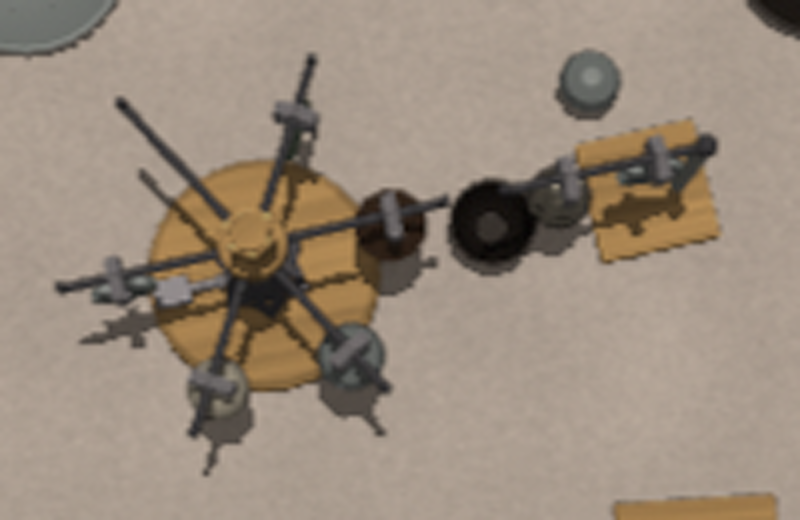

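View pics/scene0c.png

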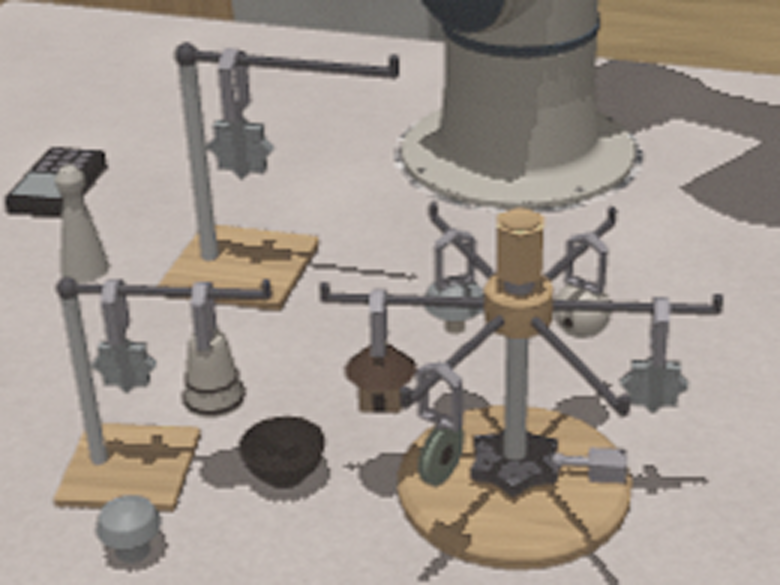

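```bash
python3 - <<'E'
from h import *
c=optics.get_calibration("top"); s=optics.get_calibration("scene")
t=lambda x,y,z:np.round(atz(c,220+x/4,170+y/4,z),1)
sc=lambda x,y,z:np.round(atz(s,190+x/3,140+y/3,z),1)
print("disc",t(265,275,18)); print("knobtop",t(254,224,251))
A=[(122,102),(312,60),(442,202),(386,386),(195,430),(62,287)]
P=[t(*a,188) for a in A]
print(P,"mean",np.mean(P,0))
ax=np.mean(P,0)
for p in P: print(np.linalg.norm((p-ax)[:2]),np.degrees(np.arctan2(*(p-ax)[1::-1])))
print("post",t(706,145,188),"tip",t(505,190,190),"plate",t(650,192,10))
print("stirrup bell",t(568,175,188))
print("scene: disc",sc(514,485,18),"knobtop",sc(521,220,251),"railtip",sc(266,285,190),"postTop",sc(66,288,188),"bellstirr",sc(203,289,188))
st=ctrl.get_state();print(st["position"])
w=optics.get_calibration("wrist"); print(w)
E
```

```text
disc [577.1 132.6  18. ]
knobtop [583.9 130.  251. ]
[array([686.3, 229.7, 188. ]), array([715.8,  88.5, 188. ]), array([607.5,  -6. , 188. ]), array([472. ,  37.7, 188. ]), array([442.1, 177.7, 188. ]), array([548.9, 274.4, 188. ])] mean [578.76666667 133.66666667 188.        ]
144.17287847889034 41.76665205973368
144.2850034557376 -18.242400902424624
142.5916625270293 -78.37485460760303
143.5573830293037 -138.04937547390813
143.58520892564877 162.1413126200521
143.8676088940415 101.98164172943194
post [ 647.1 -202.4  188. ] tip [615.4 -52.6 190. ] plate [ 641.1 -181.    10. ]
stirrup bell [626.2 -99.5 188. ]
scene: disc [599.9 138.3  18. ] knobtop [582.9 134.7 251. ] railtip [623.3 -50.  190. ] postTop [ 663.7 -196.2  188. ] bellstirr [637.9 -95.1 188. ]
[261.59307183 567.61462242 232.91894787]
{'fx': 370.7558305762547, 'fy': 370.7558305762547, 'cx': 317.51859556348796, 'cy': 238.42425694243778, 'origin': array([196.43171261, 599.16567181, 385.65848604]), 'orientation': array([0.10760063, 0.83530167, 0.53473499, 0.06893272])}
```

Emit:
servo_tool([
  [0,0,-0.015,-6.1,-1],
  [0,0,-0.015,-6.1,-1],
  [0,0,-0.015,-6.1,-1],
  [0,0,-0.015,-6.1,-1],
  [0,0,-0.015,-6.1,-1],
  [0,0,-0.015,-6.1,-1],
])

```text
time_s: 1.5
position: [261.5, 567.6, 323.7]
orientation: [-0.0, -0.106, 0.994, -0.0]
force: [-0.6, -0.4, -1.1]
gripper_width: 91.0
```

Emit:
servo_tool([
  [-0.0123,-0.0272,0,0,-1],
  [-0.0123,-0.0272,0,0,-1],
  [-0.0123,-0.0272,0,0,-1],
  [-0.0123,-0.0272,0,0,-1],
  [-0.0123,-0.0272,0,0,-1],
  [-0.0123,-0.0272,0,0,-1],
  [-0.0123,-0.0272,0,0,-1],
  [-0.0123,-0.0272,0,0,-1],
  [-0.0123,-0.0272,0,0,-1],
])

```text
time_s: 2.25
position: [420.9, 349.6, 323.1]
orientation: [0.0, -0.103, 0.995, 0.0]
force: [0.8, 2.1, 0.0]
gripper_width: 91.1
```

Emit:
servo_tool([
  [-0.0123,-0.0272,0,0,-1],
  [-0.0123,-0.0272,0,0,-1],
  [-0.0123,-0.0272,0,0,-1],
  [-0.0123,-0.0272,0,0,-1],
  [-0.0123,-0.0272,0,0,-1],
  [-0.0123,-0.0272,0,0,-1],
  [-0.0123,-0.0272,0,0,-1],
  [-0.0123,-0.0272,0,0,-1],
  [-0.0123,-0.0272,0,0,-1],
  [0,0,0,0,-1],
])

```text
time_s: 3.08
position: [581.5, 130.1, 322.6]
orientation: [0.0, -0.102, 0.995, -0.001]
force: [-0.2, -0.4, 0.1]
gripper_width: 90.9
```

```bash
cat >> h.py <<'E'
def st():
    s=ctrl.get_state(); M=rot(s["orientation"])
    print("t",round(s["time_s"],2),"pos",np.round(s["position"],1),"yhead",round(np.degrees(np.arctan2(M[1,1],M[0,1])),2),"tilt",np.round(M[:,2],3),"j",np.round(s["joints"],2),"F",np.round(s["force"],1),"T",np.round(s["torque"],2),"w",round(s["gripper_width"],1)); return s,M
def delta(target,yhead=None):
    s,M=st(); d=M.T@(np.array(target,float)-s["position"]); print("tool delta mm",np.round(d,1))
    if yhead is not None: 
        h=np.degrees(np.arctan2(M[1,1],M[0,1])); print("turn(+cw)",round((h-yhead+90)%180-90,2))
E
python3 - <<'E'
from h import *
st()
c=optics.get_calibration("wrist"); im=optics.camera("wrist"); cv2.imwrite("pics/w1.png",im); print(c)
np.save("w1.npy",c,allow_pickle=True)
for p in [(579,133.5,251),(579,133.5,188)]: print(proj(c,p))
E
```

```text
t 3.08 pos [581.5 130.1 322.6] yhead 101.68 tilt [ 0.001 -0.001 -1.   ] j [ 0.12  0.38  1.29 -0.    1.47 -1.65] F [-0.2 -0.4  0.1] T [0.07 0.02 0.01] w 90.9
{'fx': 370.7558305762547, 'fy': 370.7558305762547, 'cx': 317.51859556348796, 'cy': 238.42425694243778, 'origin': array([511.13511451, 117.62149067, 475.31581033]), 'orientation': array([0.08151083, 0.6262563 , 0.7690278 , 0.09876874])}
[320.98197347 254.87573387]
[320.39912059 231.41256862]
```

View pics/w1.png

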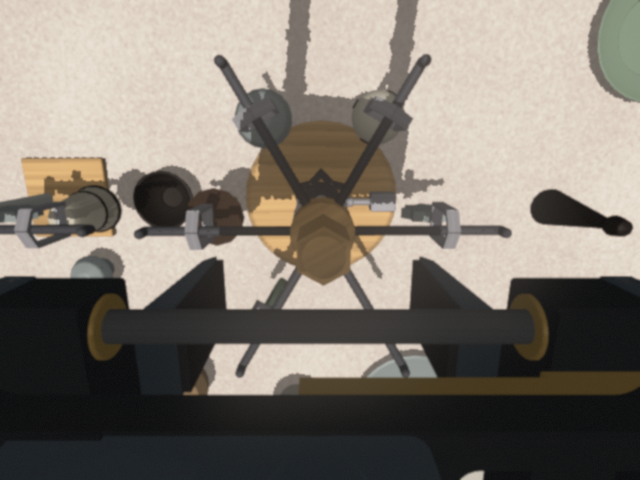

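```bash
python3 - <<'E'
from h import *
im=cv2.imread("pics/w1.png"); crop(im,120,40,520,300,2,"w1c.png")
c=optics.get_calibration("wrist")
P=[atz(c,*a,188) for a in [(140,233),(506,233),(220,61),(426,61)]]
for p in P: print(np.round(p,1))
a=(P[0]+P[1])/2; print(a)
for p in P: print(np.linalg.norm((p-a)[:2]),np.degrees(np.arctan2(*(p-a)[1::-1])))
print("knob", atz(c,324,258,251))
E
```

```text
[608.   -5.3 188. ]
[548.8 280.7 188. ]
[469.8  39.9 188. ]
[440.2 183.5 188. ]
[578.39126436 137.69663266 188.        ]
146.04456569015946 -78.3064598996024
146.04456569015946 101.69354010039756
146.09133410964344 -137.99002972038082
145.63608378699064 161.6532402395138
knob [579.2200502 137.6861636 251.       ]
```

View pics/w1c.png

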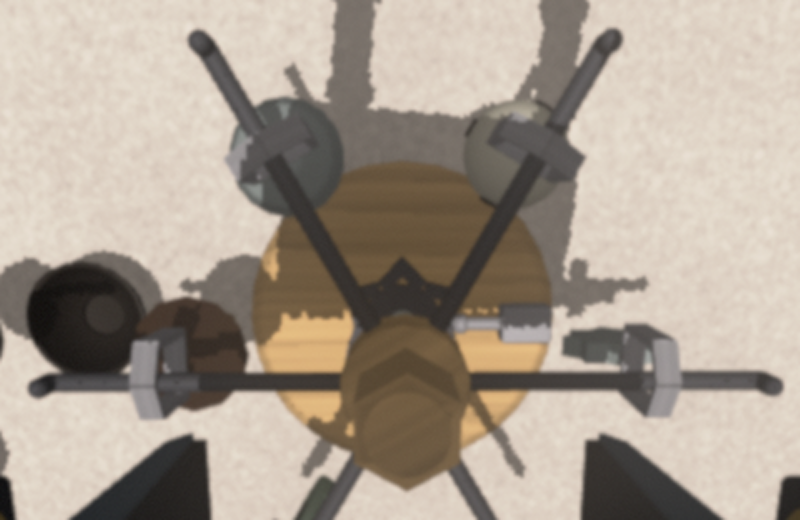

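Emit:
servo_tool([
  [0.0007,0.0041,0.015,0,-1],
  [0,0,0.02,0,-0.8],
  [0,0,0.02,0,-0.6],
  [0,0,0.02,0,-0.4],
  [0,0,0.0135,0,-0.2],
  [0,0,0,0,-0.2],
])

```text
time_s: 3.63
position: [575.5, 138.4, 231.8]
orientation: [-0.002, -0.104, 0.995, 0.0]
force: [-0.5, 0.3, -0.0]
gripper_width: 60.8
```

```bash
python3 - <<'E'
from h import *
st()
im=optics.camera("wrist"); cv2.imwrite("pics/w2.png",im)
E
```

```text
t 3.63 pos [575.5 138.4 231.8] yhead 101.9 tilt [-0.004 -0.    -1.   ] j [ 0.14  0.45  1.43  0.    1.27 -1.64] F [-0.5  0.3 -0. ] T [0.06 0.05 0.03] w 60.8
```

View pics/w2.png

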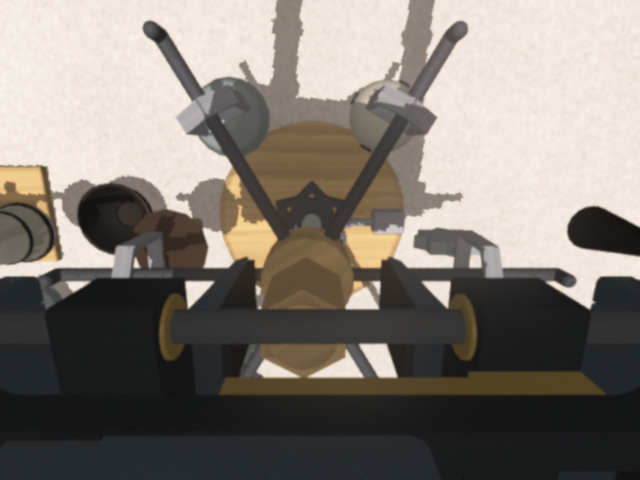

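Emit:
servo_tool([
  [0,-0.005,0,0,-0.2],
  [0,0,0,0,-0.2],
  [0,0,0,0,-0.2],
])

```text
time_s: 3.93
position: [578.9, 132.9, 235.6]
orientation: [0.001, -0.103, 0.995, 0.0]
force: [0.2, -0.4, 0.7]
gripper_width: 54.3
```

```bash
python3 - <<'E'
from h import *
delta((580,134,234),101.7)
im=optics.camera("wrist"); crop(im,180,180,460,390,2.8,"w3.png")
E
```

```text
t 3.93 pos [578.9 132.9 235.6] yhead 101.85 tilt [ 0.002  0.    -1.   ] j [ 0.13  0.45  1.42 -0.    1.27 -1.65] F [ 0.2 -0.4  0.7] T [0.07 0.03 0.02] w 54.3
tool delta mm [-1.3  0.9  1.6]
turn(+cw) 0.15
```

View pics/w3.png

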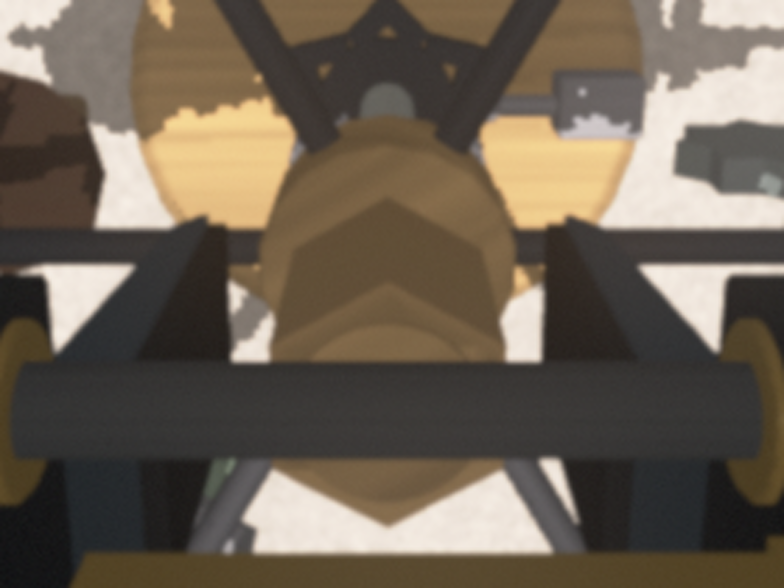

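Emit:
servo_tool([
  [0,0,0.0015,0,1],
  [0,0,0,0,1],
  [0,0,0,0,1],
  [0,0,0,0,1],
  [0,0,0,0,1],
])

```text
time_s: 4.4
position: [578.3, 133.0, 233.0]
orientation: [-0.0, -0.103, 0.995, -0.0]
force: [0.2, 0.1, 1.3]
gripper_width: 34.1
```

```bash
python3 - <<'E'
from h import *
st()
E
```

```text
t 4.4 pos [578.3 133.  233. ] yhead 101.86 tilt [-0. -0. -1.] j [ 0.13  0.45  1.43 -0.    1.27 -1.65] F [0.2 0.1 1.3] T [ 0.02  0.05 -0.03] w 34.1
```

Emit:
servo_tool([
  [0,0,0,2,1],
  [0,0,0,4,1],
  [0,0,0,6,1],
  [0,0,0,6,1],
  [0,0,0,6,1],
  [0,0,0,6,1],
  [0,0,0,6,1],
  [0,0,0,6,1],
  [0,0,0,6,1],
  [0,0,0,6,1],
  [0,0,0,4,1],
  [0,0,0,2,1],
])

```text
time_s: 5.4
position: [578.7, 134.4, 233.0]
orientation: [-0.0, 0.41, 0.912, 0.001]
force: [3.0, 12.5, -3.5]
gripper_width: 34.1
```

Emit:
servo_tool([
  [0,0,0,0,1],
  [0,0,0,0,1],
  [0,0,0,0,1],
  [0,0,0,0,1],
])

```text
time_s: 5.73
position: [578.7, 134.4, 233.0]
orientation: [-0.0, 0.408, 0.913, 0.001]
force: [3.6, 12.4, -2.2]
gripper_width: 34.2
```

```bash
python3 - <<'E'
from h import *
st()
im=optics.camera("top"); crop(im,220,170,420,300,4,"top2.png")
E
```

```text
t 5.73 pos [578.7 134.4 233. ] yhead 41.88 tilt [ 0.001  0.002 -1.   ] j [ 0.13  0.45  1.43  0.    1.27 -0.61] F [ 3.6 12.4 -2.2] T [ 1.82 -0.23 -0.08] w 34.2
```

View pics/top2.png

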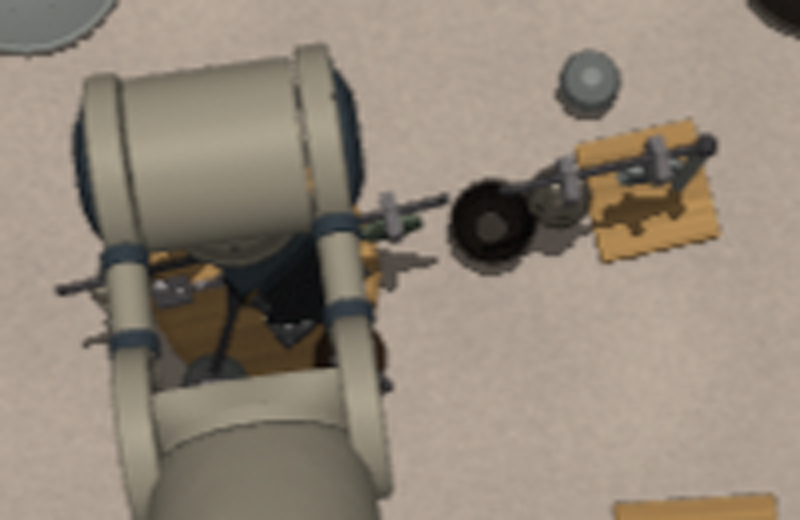

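Emit:
servo_tool([
  [0.0008,0.0007,0,2,1],
  [0,0,0,4,1],
  [0,0,0,6,1],
  [0,0,0,6,1],
  [0,0,0,6,1],
  [0,0,0,6,1],
  [0,0,0,6,1],
  [0,0,0,6,1],
  [0,0,0,6,1],
  [0,0,0,6,1],
  [0,0,0,4,1],
  [0,0,0,2,1],
])

```text
time_s: 6.78
position: [580.3, 134.7, 233.0]
orientation: [0.001, 0.811, 0.585, 0.002]
force: [14.8, 5.3, -10.8]
gripper_width: 34.0
```

Emit:
servo_tool([
  [0,0,0,0,1],
  [0,0,0,0,1],
  [0,0,0,0,1],
  [0,0,0,0,1],
])

```text
time_s: 7.12
position: [580.3, 134.7, 233.0]
orientation: [0.001, 0.81, 0.587, 0.002]
force: [13.3, 5.6, -9.2]
gripper_width: 33.8
```

```bash
python3 - <<'E'
from h import *
st()
im=optics.camera("scene"); crop(im,190,140,450,335,3,"scene2.png")
im=optics.camera("wrist"); cv2.imwrite("pics/w4.png",im)
c=optics.get_calibration("wrist");print(c["origin"],c["orientation"])
E
```

```text
t 7.12 pos [580.3 134.7 233. ] yhead -18.15 tilt [ 0.004  0.001 -1.   ] j [0.13 0.45 1.42 0.   1.26 0.44] F [13.3  5.6 -9.2] T [ 0.99 -1.81 -0.02] w 33.8
[601.29540232 203.8293928  385.89729245] [ 0.12500316  0.97953365 -0.15671502 -0.0181229 ]
```

View pics/scene2.png

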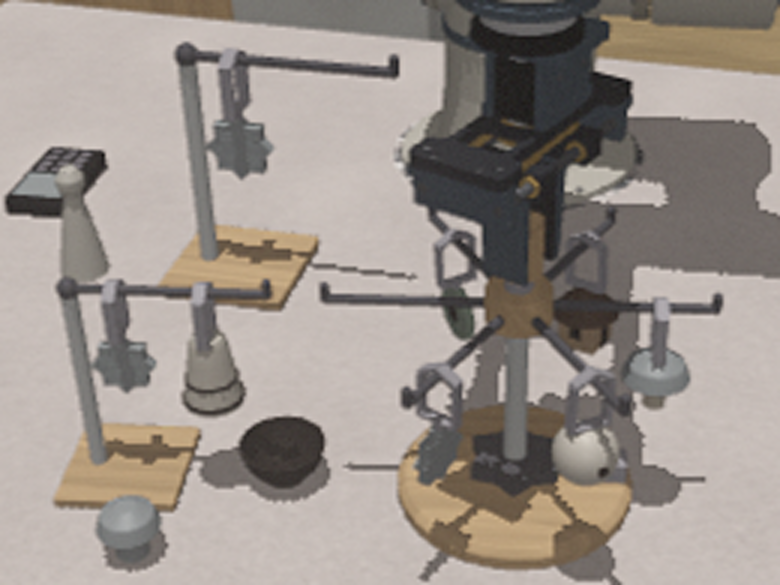

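View pics/w4.png

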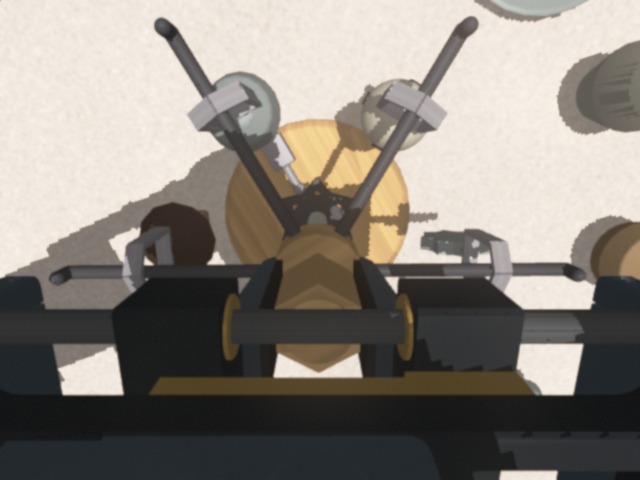

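Emit:
servo_tool([
  [0,0,0,0,-0.3],
  [0,0,0,0,-0.3],
  [0,0,0,0,-0.3],
  [0,0,-0.01,0,-0.3],
  [0,0,-0.02,0,-0.3],
  [0,0,-0.025,0,-0.3],
  [0,0,-0.025,0,-0.3],
  [0,0,-0.01,0,-0.3],
  [0,0,0,0,-0.3],
])

```text
time_s: 7.97
position: [579.3, 134.2, 326.1]
orientation: [0.001, 0.81, 0.587, 0.002]
force: [-0.3, -0.2, 0.3]
gripper_width: 59.2
```

```bash
python3 - <<'E'
from h import *
s,M=st()
# target tool y heading 12 (perp to rail); camera sits along +tool x
print("xhead",np.degrees(np.arctan2(M[1,0],M[0,0])))
t=np.array([616,-53]); d=np.array([-.208,.978]); b=np.array([626.2,-99.5])
delta((626,-99,320),12); delta((626,-99,320),-168)
E
```

```text
t 7.97 pos [579.3 134.2 326.1] yhead -18.14 tilt [ 0.005  0.001 -1.   ] j [ 0.13  0.37  1.29 -0.    1.47  0.44] F [-0.3 -0.2  0.3] T [-0.09  0.12 -0.03] w 59.2
xhead 71.86410351517617
t 7.97 pos [579.3 134.2 326.1] yhead -18.14 tilt [ 0.005  0.001 -1.   ] j [ 0.13  0.37  1.29 -0.    1.47  0.44] F [-0.3 -0.2  0.3] T [-0.09  0.12 -0.03] w 59.2
tool delta mm [-207.1  116.9    6.2]
turn(+cw) -30.14
t 7.97 pos [579.3 134.2 326.1] yhead -18.14 tilt [ 0.005  0.001 -1.   ] j [ 0.13  0.37  1.29 -0.    1.47  0.44] F [-0.3 -0.2  0.3] T [-0.09  0.12 -0.03] w 59.2
tool delta mm [-207.1  116.9    6.2]
turn(+cw) -30.14
```

Emit:
servo_tool([
  [0,0,0,-6,-0.3],
  [0,0,0,-6,-0.3],
  [0,0,0,-6,-0.3],
  [0,0,0,-6,-0.3],
  [0,0,0,-6,-0.3],
])

```text
time_s: 8.38
position: [577.8, 134.0, 321.9]
orientation: [-0.001, 0.628, 0.778, -0.001]
force: [-0.5, -0.3, 0.2]
gripper_width: 59.7
```

Emit:
servo_tool([
  [-0.018,0,0,0,-0.3],
  [-0.03,0,0,0,-0.3],
  [-0.03,0,0,0,-0.3],
  [-0.03,0,0,0,-0.3],
  [-0.03,0,0,0,-0.3],
  [-0.03,0,0,0,-0.3],
  [-0.03,0,0,0,-0.3],
  [-0.025,-0.003,0,0,-0.3],
  [-0.015,0,0,0,-0.3],
  [0,0,0,0,-0.3],
  [0,0,0,0,-0.3],
])

```text
time_s: 9.3
position: [624.1, -99.5, 322.2]
orientation: [-0.001, 0.631, 0.776, -0.0]
force: [0.4, 0.9, -0.4]
gripper_width: 59.1
```

```bash
python3 - <<'E'
from h import *
delta((626,-99,320),12)
c=optics.get_calibration("wrist"); im=optics.camera("wrist"); cv2.imwrite("pics/w5.png",im)
c=optics.get_calibration("wrist");print(c["origin"],c["orientation"])
for n in ("bell","bell_eye","spare_arm_tip"): print(n,[(np.round(d["location"]),round(d["score"],2)) for d in optics.spot_in("wrist",n)][:4])
im=optics.camera("top"); crop(im,220,170,420,300,4,"top3.png")
E
```

```text
t 9.3 pos [624.1 -99.5 322.2] yhead 11.8 tilt [-0.001  0.001 -1.   ] j [-0.25  0.44  1.19  0.    1.51 -0.46] F [ 0.4  0.9 -0.4] T [-0.06  0.08  0.06] w 59.1
tool delta mm [0.1 2.  2.2]
turn(+cw) -0.2
[609.03156737 -27.47401556 475.22966894] [0.12656569 0.98657173 0.10240765 0.01303952]
bell [(array([624., -96., 140.]), 0.97), (array([ 636., -169.,   10.]), 0.18)]
bell_eye [(array([621., -98., 141.]), 0.87)]
spare_arm_tip [(array([ 635., -169.,    9.]), 0.74), (array([600.,  66., 145.]), 0.55)]
```

View pics/w5.png

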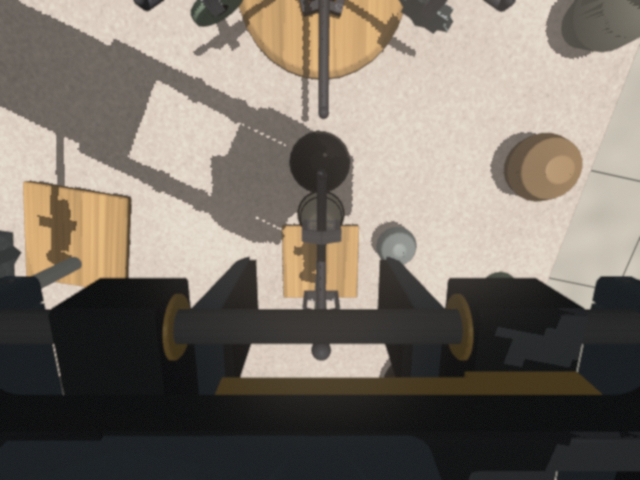

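View pics/top3.png

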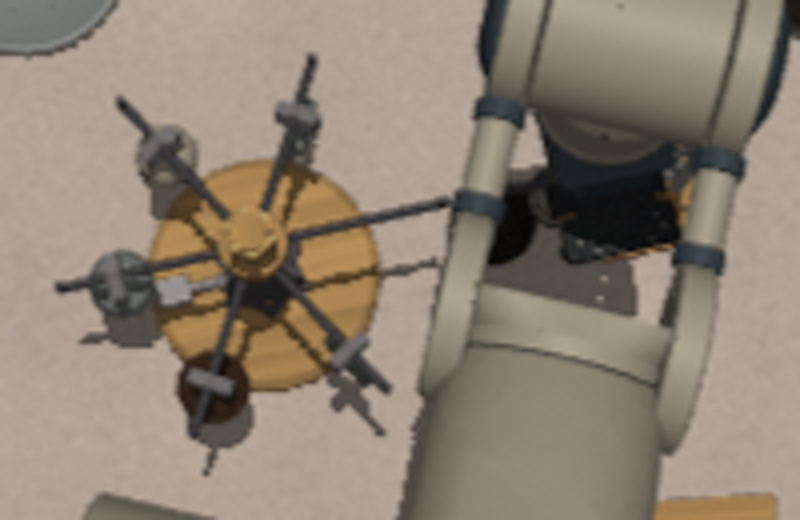

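```bash
python3 - <<'E'
from h import *
im=cv2.imread("pics/w5.png"); crop(im,240,90,400,370,2.1,"w5a.png"); crop(im,220,150,420,300,4,"w5c.png")
c=optics.get_calibration("wrist")
print("armtip",atz(c,324,115,188),"railtip",atz(c,321,176,192),"bell stirrup",atz(c,321,232,188), "star",atz(c,321,298,188),"post",atz(c,321,352,188))
E
```

```text
armtip [609.90623801  -7.52397636 188.        ] railtip [616.94228875 -51.22066441 192.        ] bell stirrup [626.30786312 -94.85719028 188.        ] star [ 638.19336611 -150.46814273  188.        ] post [ 648.81279021 -200.15525227  188.        ]
```

View pics/w5c.png

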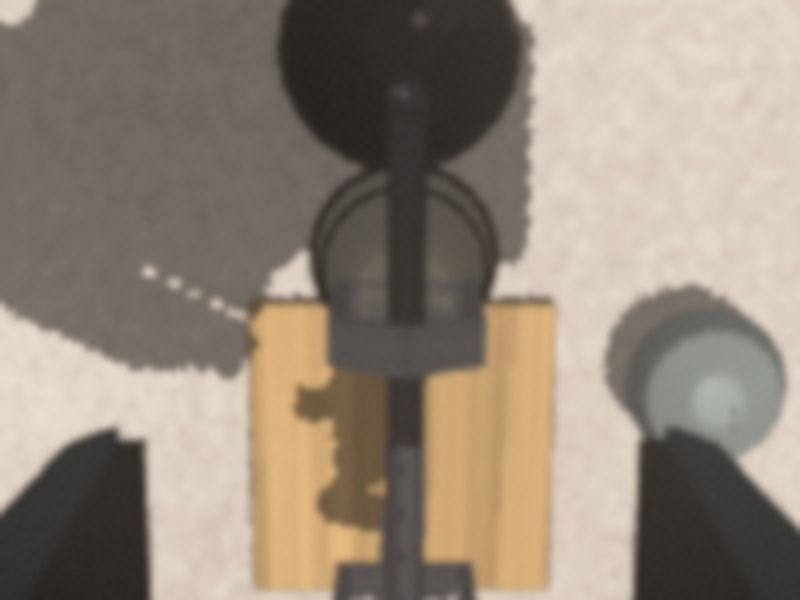

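View pics/w5a.png

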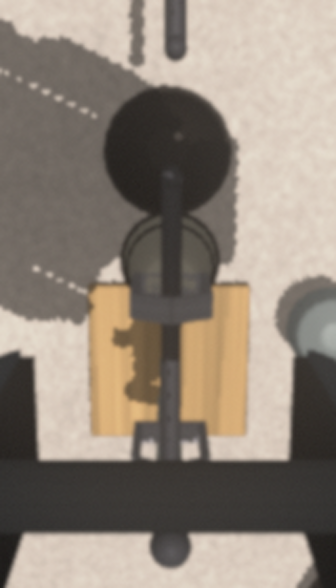

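```bash
python3 - <<'E'
from h import *
c=optics.get_calibration("wrist")
b=atz(c,321.9,237,188);print(b); 
delta((b[0],b[1],168),12)
E
```

```text
[627.87524586 -98.74006113 188.        ]
t 9.55 pos [624.2 -98.3 323. ] yhead 11.94 tilt [-0.  0. -1.] j [-0.25  0.44  1.19  0.    1.51 -0.46] F [ 0.1 -0.  -0.7] T [-0.1   0.05 -0.01] w 59.2
tool delta mm [ -1.2   3.5 155. ]
turn(+cw) -0.06
```

Emit:
servo_tool([
  [-0.001,0.003,0.015,0,-0.3],
  [0,0,0.03,0,-0.3],
  [0,0,0.03,0,-0.3],
  [0,0,0.025,0,-0.3],
  [0,0,0.015,0,-0.3],
  [0,0,0,0,-0.3],
  [0,0,0,0,-0.3],
])

```text
time_s: 10.13
position: [627.3, -99.3, 207.9]
orientation: [-0.0, 0.63, 0.777, -0.0]
force: [1.0, -0.6, 0.8]
gripper_width: 59.0
```

```bash
python3 - <<'E'
from h import *
delta((627.5,-98.7,168),12)
im=optics.camera("wrist"); cv2.imwrite("pics/w6.png",im)
im=optics.camera("scene"); crop(im,190,140,450,335,3,"scene6.png")
E
```

```text
t 10.13 pos [627.3 -99.3 207.9] yhead 11.9 tilt [-0.001  0.    -1.   ] j [-0.25  0.53  1.35  0.    1.26 -0.46] F [ 1.  -0.6  0.8] T [-0.09  0.05 -0.02] w 59.0
tool delta mm [ 0.5  0.3 39.9]
turn(+cw) -0.1
```

View pics/w6.png

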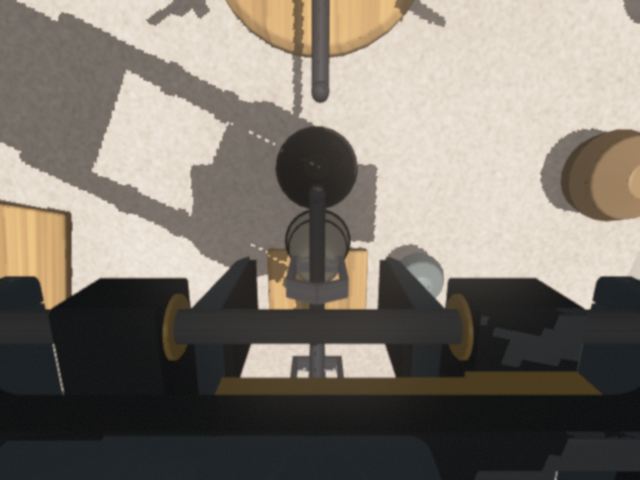

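View pics/scene6.png

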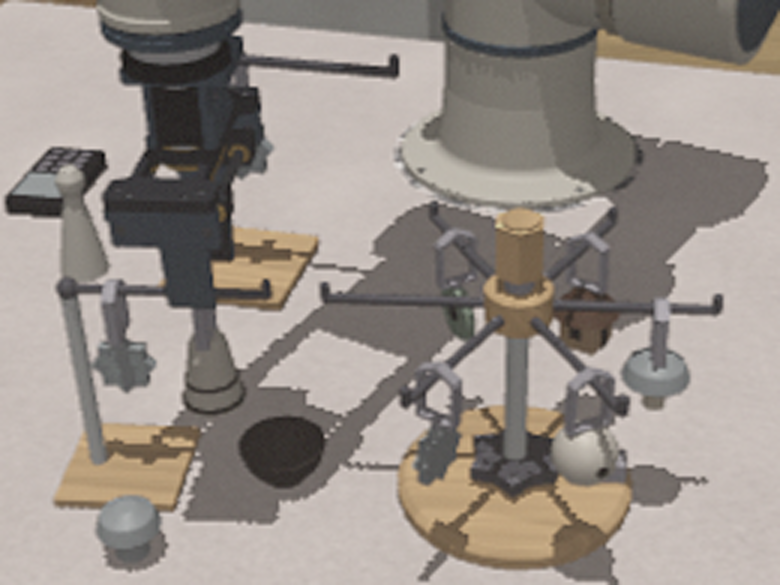

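```bash
python3 - <<'E'
from h import *
c=optics.get_calibration("scene")
f=lambda p:((proj(c,p)-[190,140])*3).round()
u=np.array([.978,.208,0]);v=np.array([-.208,.978,0]);b=np.array([627.3,-99.3,0])
print("finger tips edges",f(b+43*u+16*v+[0,0,189]),f(b+43*u-16*v+[0,0,189]))
for o in (-8,-4,0,4,8): print(o,f(b+o*v+[0,0,178]+16*u),f(b+o*v+[0,0,140]+16*u))
im=cv2.imread("pics/scene6.png"); crop(im,150,240,300,430,4,"s6c.png")
E
```

```text
finger tips edges [213. 312.] [170. 311.]
-8 [190. 303.] [195. 345.]
-4 [195. 303.] [201. 345.]
0 [201. 304.] [206. 345.]
4 [206. 304.] [211. 345.]
8 [211. 304.] [216. 345.]
```

View pics/s6c.png

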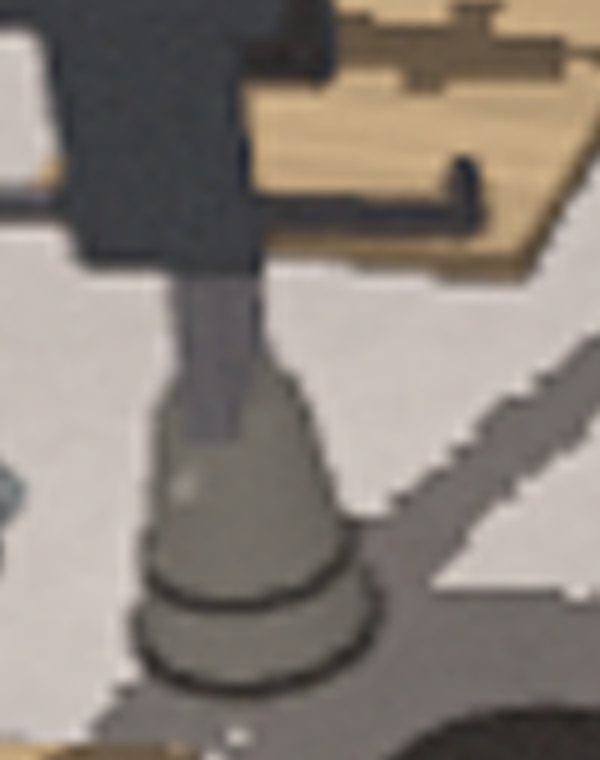

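Emit:
servo_tool([
  [-0.0015,0,0.012,0,-0.3],
  [0,0,0.015,0,-0.3],
  [0,0,0.013,0,-0.3],
  [0,0,0,0,-0.3],
  [0,0,0,0,1],
  [0,0,0,0,1],
  [0,0,0,0,1],
  [0,0,0,0,1],
  [0,0,0,0,1],
])

```text
time_s: 10.98
position: [627.9, -101.5, 168.7]
orientation: [0.0, 0.63, 0.776, 0.0]
force: [-2.1, -0.2, 6.6]
gripper_width: 32.8
```

```bash
python3 - <<'E'
from h import *
delta((627.5,-98.7,168),12)
im=optics.camera("wrist"); cv2.imwrite("pics/w7.png",im)
im=optics.camera("scene"); crop(im,230,200,300,290,7,"scene7.png")
E
```

```text
t 10.98 pos [ 627.9 -101.5  168.7] yhead 11.86 tilt [ 0.001 -0.    -1.   ] j [-0.25  0.57  1.39 -0.    1.18 -0.46] F [-2.1 -0.2  6.6] T [-0.12  0.48 -0.02] w 32.8
tool delta mm [2.8 0.2 0.7]
turn(+cw) -0.14
```

View pics/w7.png

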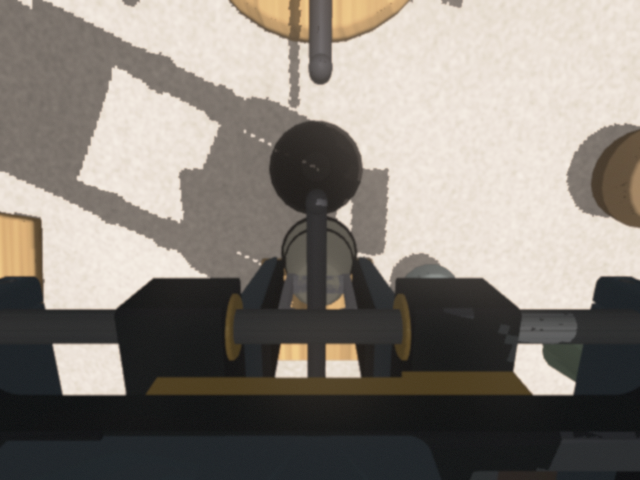

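View pics/scene7.png

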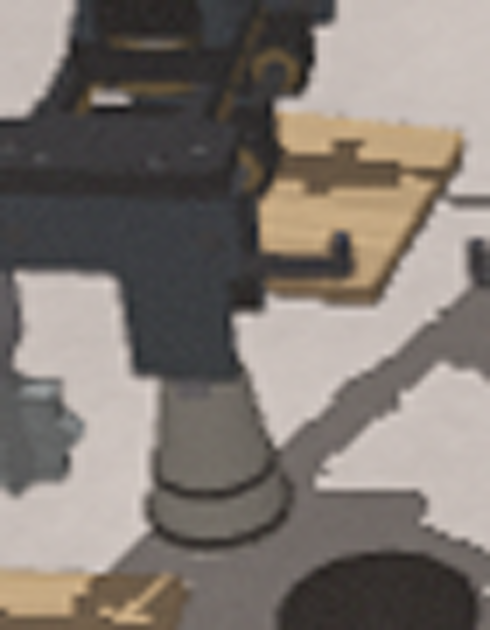

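Emit:
servo_tool([
  [0,0,-0.004,0,1],
  [0,0,-0.007,0,1],
  [0,0,-0.007,0,1],
  [0,0,-0.004,0,1],
  [0,0,0,0,1],
  [0,0,0,0,1],
])

```text
time_s: 11.58
position: [627.9, -101.4, 190.3]
orientation: [0.0, 0.63, 0.776, 0.0]
force: [1.3, -0.1, -1.2]
gripper_width: 33.0
```

```bash
python3 - <<'E'
from h import *
s,M=st()
im=optics.camera("wrist"); crop(im,200,30,440,330,2,"w8.png")
im=optics.camera("scene"); crop(im,200,190,340,290,5,"scene8.png")
E
```

```text
t 11.58 pos [ 627.9 -101.4  190.3] yhead 11.86 tilt [ 0.001 -0.    -1.   ] j [-0.25  0.55  1.37 -0.    1.22 -0.46] F [ 1.3 -0.1 -1.2] T [-0.05  0.02  0.02] w 33.0
```

View pics/w8.png

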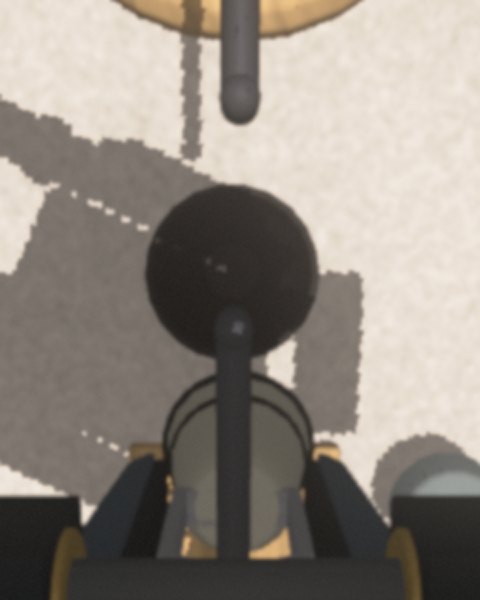

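View pics/scene8.png

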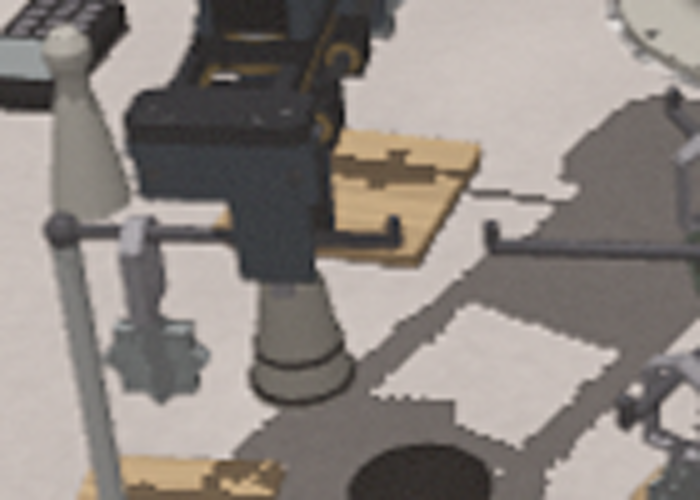

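Emit:
servo_tool([
  [0.004,0.0005,0,0,1],
  [0.008,0.0005,0,0,1],
  [0.011,0.0005,0,0,1],
  [0.011,0,0,0,1],
  [0.011,0,0,0,1],
  [0.011,0,0,0,1],
  [0.009,0,0,0,1],
  [0.005,0,0,0,1],
  [0,0,0,0,1],
])

```text
time_s: 12.43
position: [614.6, -31.2, 190.0]
orientation: [-0.0, 0.63, 0.777, 0.0]
force: [0.8, 0.7, -1.4]
gripper_width: 32.7
```

```bash
python3 - <<'E'
from h import *
delta((603.1,24.8,190),11.9)
im=optics.camera("wrist"); crop(im,200,0,440,330,1.8,"w9.png")
im=optics.camera("scene"); crop(im,200,190,340,290,5,"scene9.png")
E
```

```text
t 12.43 pos [614.6 -31.2 190. ] yhead 11.93 tilt [-0.  0. -1.] j [-0.15  0.52  1.42  0.    1.2  -0.36] F [ 0.8  0.7 -1.4] T [-0.06  0.02  0.01] w 32.7
tool delta mm [57.2  0.3  0. ]
turn(+cw) 0.03
```

View pics/w9.png

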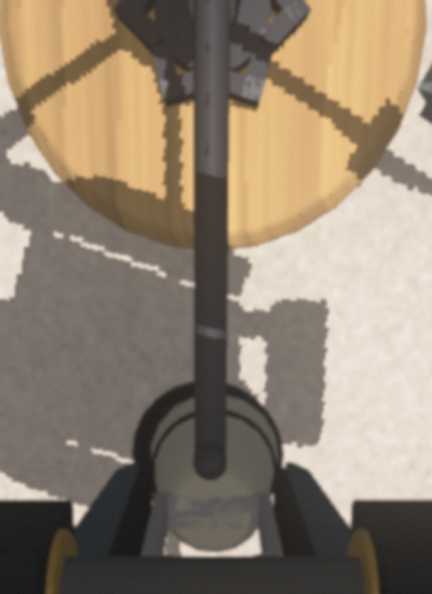

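View pics/scene9.png

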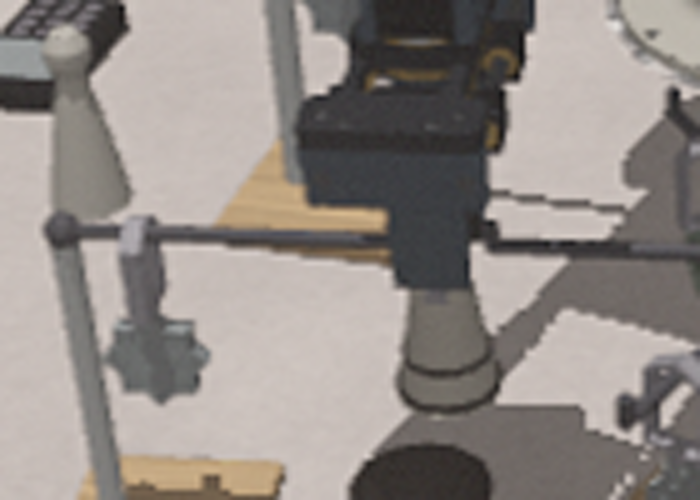

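Emit:
servo_tool([
  [0.004,-0.0005,0,0,1],
  [0.008,0,0,0,1],
  [0.011,0,0,0,1],
  [0.011,0,0,0,1],
  [0.011,0,0,0,1],
  [0.008,0,0,0,1],
  [0.004,0,0,0,1],
  [0,0,0,0,1],
])

```text
time_s: 13.2
position: [602.4, 24.3, 190.0]
orientation: [-0.0, 0.63, 0.777, 0.0]
force: [-0.4, 0.2, -1.4]
gripper_width: 32.9
```

```bash
python3 - <<'E'
from h import *
delta((603.1,24.8,190),11.9)
im=optics.camera("wrist"); crop(im,200,0,440,330,1.8,"w10.png")
im=optics.camera("scene"); crop(im,240,180,400,300,5,"scene10.png")
E
```

```text
t 13.2 pos [602.4  24.3 190. ] yhead 11.93 tilt [-0.  0. -1.] j [-0.06  0.51  1.45  0.    1.18 -0.27] F [-0.4  0.2 -1.4] T [-0.07  0.01 -0.01] w 32.9
tool delta mm [ 0.3  0.8 -0. ]
turn(+cw) 0.03
```

View pics/w10.png

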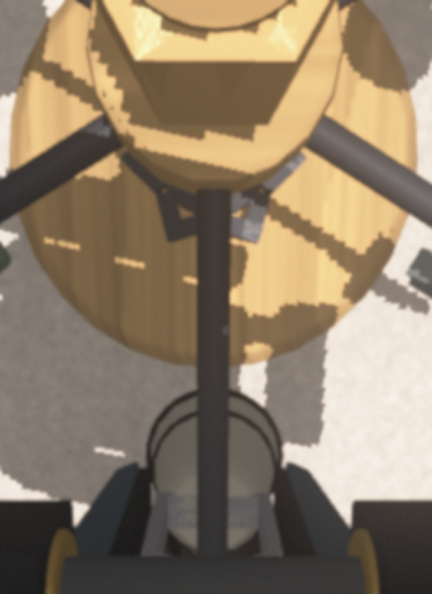

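View pics/scene10.png

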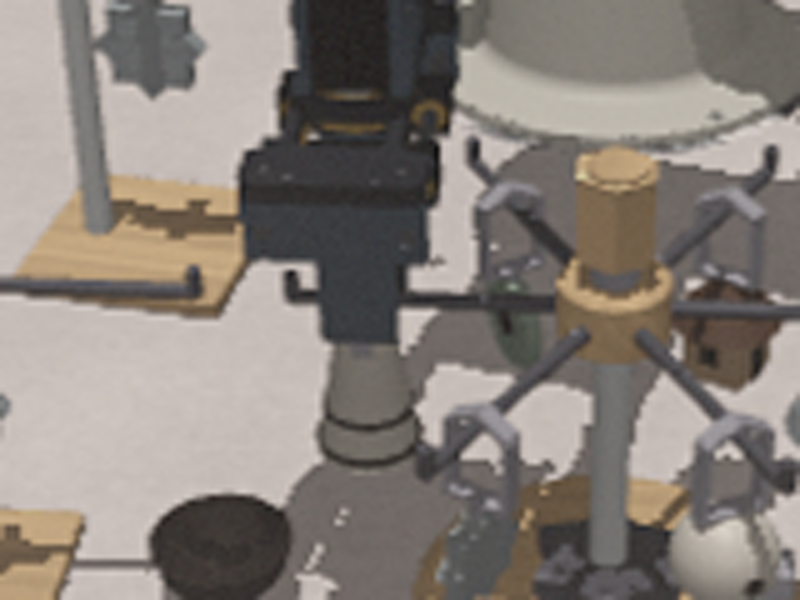

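Emit:
servo_tool([
  [0,0,0.005,0,1],
  [0,0,0.006,0,1],
  [0,0,0.005,0,1],
  [0,0,0.003,0,1],
  [0,0,0.0015,0,1],
  [0,0,0,0,1],
  [0,0,0,0,1],
])

```text
time_s: 13.88
position: [602.7, 23.1, 169.4]
orientation: [-0.0, 0.63, 0.776, -0.0]
force: [-0.6, 0.4, -1.8]
gripper_width: 32.8
```

```bash
python3 - <<'E'
from h import *
st()
im=optics.camera("wrist"); crop(im,200,0,440,330,1.8,"w11.png")
E
```

```text
t 13.88 pos [602.7  23.1 169.4] yhead 11.86 tilt [-0.  0. -1.] j [-0.06  0.53  1.48  0.    1.14 -0.27] F [-0.6  0.4 -1.8] T [-0.1   0.01 -0.  ] w 32.8
```

View pics/w11.png

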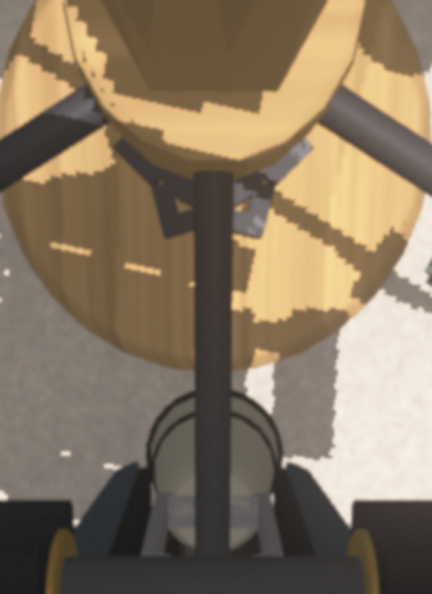

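Emit:
servo_tool([
  [0,0,0.0007,0,1],
  [0,0,0.0005,0,1],
  [0,0,0,0,1],
])

```text
time_s: 14.18
position: [603.0, 23.2, 168.6]
orientation: [0.0, 0.63, 0.776, 0.0]
force: [-0.7, 0.0, 3.4]
gripper_width: 32.9
```

Emit:
servo_tool([
  [0,0,0,0,0.25],
  [0,0,0,0,0.2],
  [0,0,0,0,0.1],
  [0,0,0,0,0],
  [0,0,0,0,-0.15],
  [0,0,0,0,-0.3],
  [0,0,0,0,-0.3],
  [0,0,0,0,-0.3],
])

```text
time_s: 14.85
position: [602.7, 23.2, 168.2]
orientation: [-0.0, 0.63, 0.776, -0.0]
force: [-0.0, 0.2, 0.7]
gripper_width: 59.3
```

```bash
python3 - <<'E'
from h import *
st()
im=optics.camera("wrist"); crop(im,200,0,440,330,1.8,"w12.png")
im=optics.camera("scene"); crop(im,240,180,400,300,5,"scene12.png")
E
```

```text
t 14.85 pos [602.7  23.2 168.2] yhead 11.86 tilt [-0.  0. -1.] j [-0.06  0.53  1.48  0.    1.13 -0.27] F [-0.   0.2  0.7] T [-0.03  0.01 -0.05] w 59.3
```

View pics/w12.png

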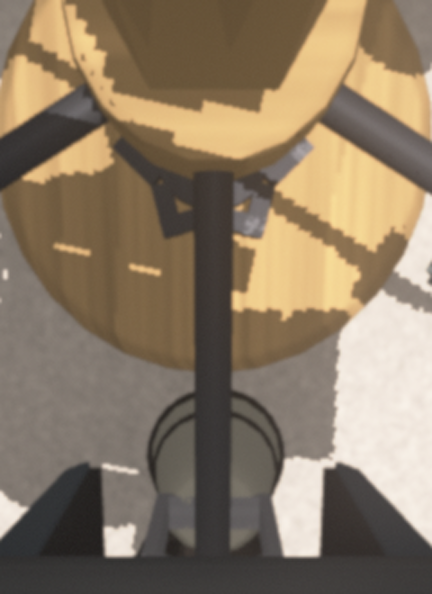

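View pics/scene12.png

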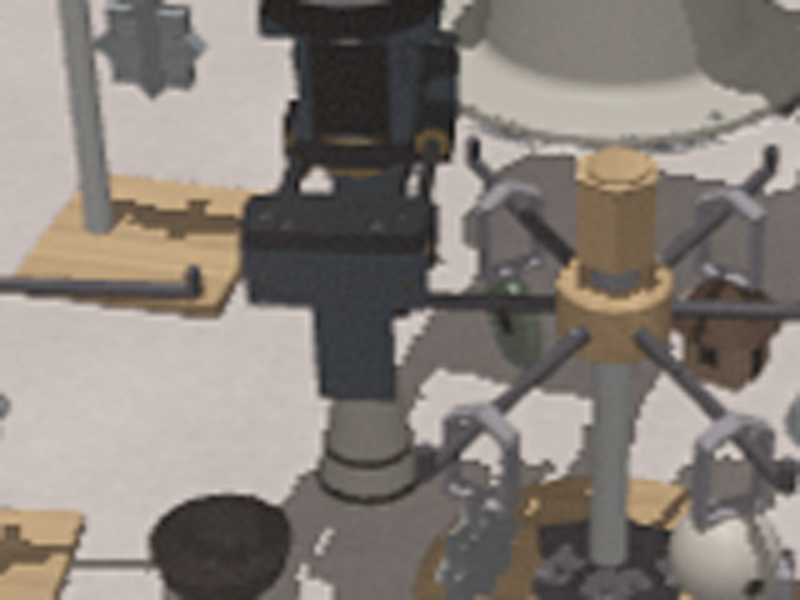

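Emit:
servo_tool([
  [0,0,-0.006,0,-0.3],
  [0,0,-0.012,0,-0.3],
  [0,0,-0.02,0,-0.3],
  [0,0,-0.025,0,-0.3],
  [0,0,-0.03,0,-0.3],
  [0,0,-0.03,0,-0.3],
  [0,0,-0.02,0,-0.3],
  [0,0,-0.01,0,-0.3],
])

```text
time_s: 15.62
position: [603.5, 23.1, 324.7]
orientation: [0.002, 0.63, 0.776, 0.001]
force: [0.8, 0.2, -0.2]
gripper_width: 59.3
```

Emit:
servo_tool([
  [-0.01,-0.015,0,0,-0.3],
  [-0.015,-0.025,0,0,-0.3],
  [-0.015,-0.025,0,0,-0.3],
  [-0.015,-0.025,0,0,-0.3],
  [-0.015,-0.025,0,0,-0.3],
  [-0.01,-0.015,0,0,-0.3],
  [0,0,0,0,-0.3],
  [0,0,0,0,-0.3],
  [0,0,0,0,-0.3],
  [0,0,0,0,-0.3],
  [0,0,0,0,-0.3],
  [0,0,0,0,-0.3],
])

```text
time_s: 16.62
position: [492.2, -81.4, 321.0]
orientation: [-0.0, 0.63, 0.777, -0.0]
force: [-0.5, 0.2, -0.8]
gripper_width: 59.4
```

```bash
python3 - <<'E'
from h import *
st()
im=optics.camera("top"); crop(im,220,170,420,300,4,"top13.png")
im=optics.camera("scene"); crop(im,190,140,450,335,3,"scene13.png")
E
```

```text
t 16.62 pos [492.2 -81.4 321. ] yhead 11.91 tilt [-0.  0. -1.] j [-0.28  0.23  1.51  0.    1.4  -0.49] F [-0.5  0.2 -0.8] T [-0.07  0.01 -0.02] w 59.4
```

View pics/top13.png

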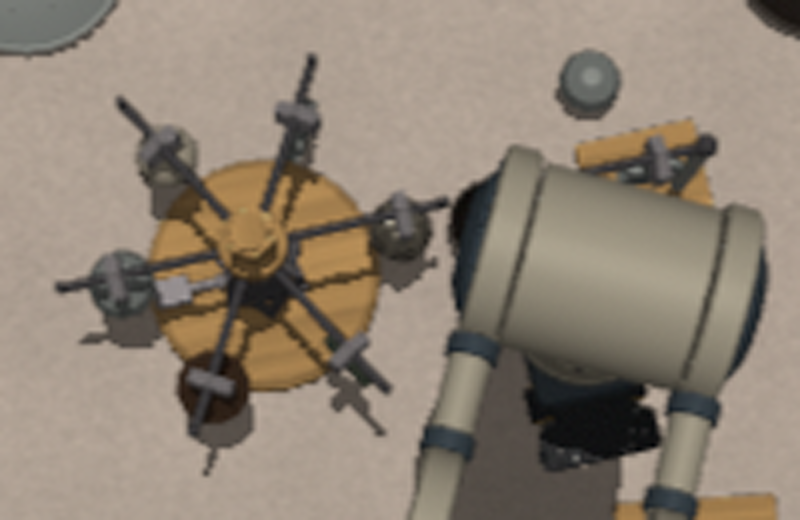

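View pics/scene13.png

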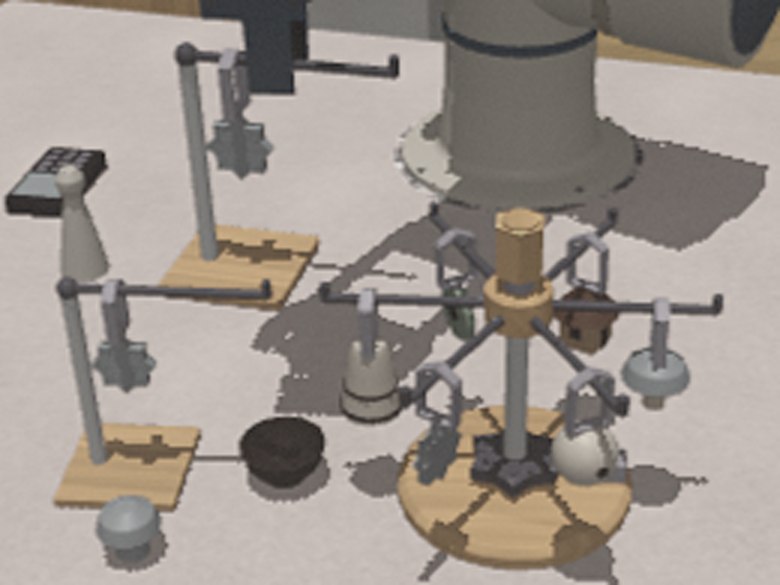

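Emit:
servo_tool([
  [0,0,0,0,-0.3],
  [0,0,0,0,-0.3],
  [0,0,0,0,-0.3],
  [0,0,0,0,-0.3],
  [0,0,0,0,-0.3],
  [0,0,0,0,-0.3],
  [0,0,0,0,-0.3],
  [0,0,0,0,-0.3],
  [0,0,0,0,-0.3],
  [0,0,0,0,-0.3],
  [0,0,0,0,-0.3],
  [0,0,0,0,-0.3],
])

```text
time_s: 17.72
position: [491.9, -81.8, 321.2]
orientation: [0.0, 0.63, 0.776, 0.0]
force: [-0.7, 0.3, -0.5]
gripper_width: 59.3
```

```bash
python3 - <<'E'
from h import *
a=optics.camera("scene"); 
t=ctrl.get_state()["time_s"]
b=optics.camera("scene"); c=None
for i in range(3): c=optics.camera("scene")
prev=cv2.imread("pics/scene13.png")
now=cv2.resize(c[140:335,190:450],None,fx=3,fy=3,interpolation=cv2.INTER_CUBIC)
d=cv2.absdiff(prev,now).max(2); print(d.max(), (d>40).sum(), np.argwhere(d>40)[:5]); print(cv2.absdiff(a,c).max(2).max(), (cv2.absdiff(a,c).max(2)>30).sum())
tp=optics.camera("top"); tc=optics.get_calibration("top")
crop(tp,220,170,420,300,4,"top14.png")
P=lambda x,y:atz(tc,220+x/4,170+y/4,188)
# tip of facing arm
p0,p3=P(442,202),P(62,287); print(np.degrees(np.arctan2(*(p0-p3)[1::-1])))
t0=cv2.imread("pics/top0.png"); dd=cv2.absdiff(t0,tp).max(2); cv2.imwrite("pics/diff.png",(dd>40).astype(np.uint8)*255)
E
```

```text
75 219 [[ 47 307]
 [ 55 307]
 [ 56 306]
 [ 56 307]
 [ 56 308]]
14 0
-78.18929123536712
```

View pics/diff.png

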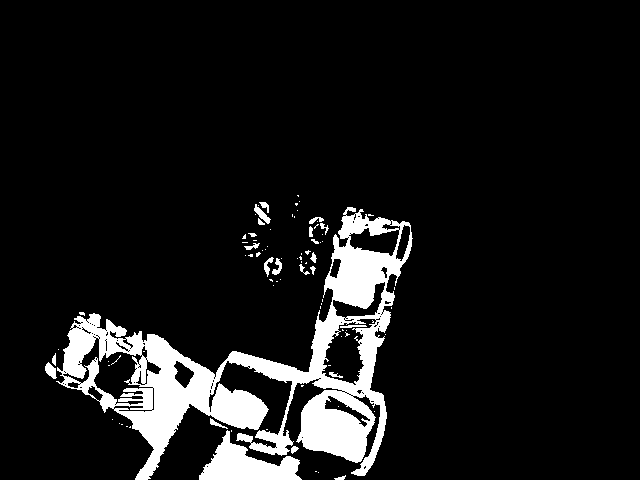

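View pics/top14.png

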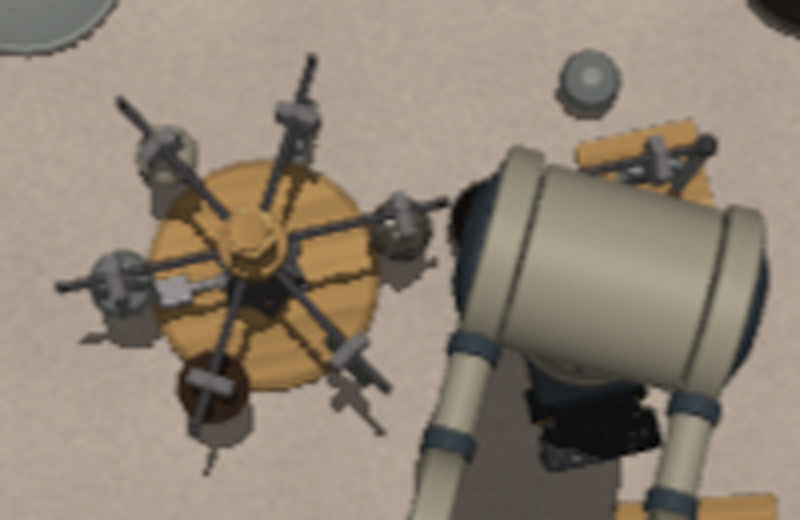

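Everything is at rest and nothing else has moved, so I'm handing the job in.

```bash
python3 - <<'E'
from h import *
print(job.finish_job())
E
```

```text
the job is handed in; nothing more can be done
None
```

The job is done and handed in at about 18 s of the 59 s allowed; the tool gave no verdict.

- **Stand:** I gripped the top knob and turned it two 60° clicks clockwise, pausing in each click. That brought the empty arm round to face the stock rail.
- **Bell:** I gripped the stirrup legs (opening 33 mm) and lifted it about 22 mm over the rail's end stop. I then carried it across to the empty arm, lowered it until the force showed contact, and released it about 33 mm in from the arm's tip. The gripper is well clear.

**Last checks:**
- **Bell position:** The bell hangs on the arm facing the rail. Scene pictures taken about 0.2 s apart right at the end showed no motion.
- **Arm direction:** The facing arm points at −78.2° in the top view, in line with the rail (about −78°), and shows no shift from the click positions at the start.
- **Table wares:** Comparing the top view before and after, only the stand's ornaments, the bell and the robot changed. The robot hides a small part of that view; the scene camera shows the bowl where it was.

**Disagreements:**
- **Knob position:** The wrist camera's calibrated position for the stand's axis was about 4 mm off the top view. I centred the grip by eye between the fingers instead.
- **Side force:** A remaining 1–2 mm offset gave up to about 15 N of side force while turning the knob, and it vanished on release.

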